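# Unload a forming die and blank off its cavity

### The arm

A 7-joint arm with a two-finger parallel gripper is mounted at the origin on the work surface. World frame = base frame: x ahead of the robot, y to its left, z up, the work surface at z = 0. Lengths are in m, angles in degrees, forces in N, time in s.
With the tool pointing down it reaches from about 0.425 to 0.875 m from the base axis. Payload 4.7 kg.
Tool frame: the origin (TCP) lies at the very end of the fingers, on their centre line; the grasp point (between the pads) lies 19 mm behind it (env.grip_point_offset is the distance from the TCP to the grasp point, in m); z points along the fingers, y is the line along which they close (so a half turn about z gives the same grasp; the last joint's range is limited). The gripper opens to 87 mm and grips with 3 to 60 N. Pads are 19 mm wide; open, the fingers measure 117 mm over their backs; the gripper's body (75 mm by 190 mm) begins 51 mm behind the grasp point.
Start: joints at [69.219, 18.392, -4.016, 83.108, 1.295, 78.541, -3.26], TCP at [0.239, -0.604, 0.223] pointing down, gripper open.
Joint ranges: [-163.93, 163.93], [-17.29, 119.83], [-79.2, 71.16], [3.27, 140.29], [-89.18, 269.18], [5.43, 117.66], [-154.24, 154.24]. Speed limits (degrees/s): [147.25, 147.25, 180, 180, 180, 180, 180].

### API

Orientations are given as [roll, pitch, yaw] about the fixed x, y, z axes, in that order (R = Rz(yaw) Ry(pitch) Rx(roll)).
In Python, from cell import env gives the robot as it stands.
- The arm moves only by the tool jog_arm, never from a script. Its argument "motion" is a list of rows, each an object of numbers: "x", "y", "z": the shift along the tool's x, y, z in cm; "ax", "ay", "az": the turn, a rotation vector about the tool's x, y, z in degrees. In form: [{"x": .., "y": .., "z": .., "ax": .., "ay": .., "az": ..}, ...]. A call has exactly 5 rows; each row shifts and turns the commanded pose from where the row before left it, along the tool's axes as they then stand; what a row does not reach is not made up. A row lasts 1/10 s, in which the tool goes at most 50 mm and 8.59 degrees, less where a joint would pass 70% of its speed; a pose out of reach is approached as far as the arm can. A call is refused whole if a number of a shift passes 5 or a number of a turn 8.59, either way. A call with a gripper value outside its range is refused whole. "claw" is the gripper command: -1 is shut, 1 is fully open, values between are in proportion, set as the call begins (left out, the last holds). The fingers move at their own pace and stop on an object; "squeeze" is the grip in N (left out, the last holds). Time passes only in rows, so rows that do not move let the fingers close, or fill a call up. It gives the time, the measured TCP pose, the force, the opening and the grip force at its end, in the units of the state.
- env.get_obs(): the state, without advancing time (a new reading comes with each control period).
- env.read_camera(name): name is "scene" or "side" or "wrist"; returns the picture (400x640x3 uint8, red, green, blue); there is no depth.
- env.camera_params(name): a dict with "fx", "fy", "cx", "cy" (pixels), "extrinsics" (4x4, takes a point from world to camera coordinates). Camera axes: x right, y up, looking along -z (the intrinsics and any distortion apply to the point x, -y, -z); pixel columns grow to the right and rows downward; lengths in m; the calibration is good to about 2 mm. A picture is of the moment at which its call begins: read the wrist's pose just before it. camera_params takes no time and is no camera call; for the wrist camera it gives the pose at the moment of the call.
- env.sign_off(): hands the job in; it is judged then, once.
The state is a dict: "time_s": time; "qpos": joint angles; "joint_velocities": joint speeds; "effort": joint torques, N m; "tool_pos": TCP position; "tool_rot": TCP orientation; "force": force on the tool from outside, world axes, zero at the start; "wrist_torque": the same for the moment, N m; "grip_width": finger opening in m; "grasp_force": force on a finger pad.
Only numpy, scipy, OpenCV 4.12 (cv2) and the standard library are available. Lean on these libraries where they do the work, as an engineer would, in place of code of your own. Each camera call takes 0.05 s, during which the arm holds its last target. There are 200 camera calls.

### The job

Unload the press die and close it up for storage: slide its retainer bar fully open, lift the formed bracket out of the die cavity and stand it on its base in the grey tray beside the finished one. Then plug the empty cavity with the plug that has the rectangular flange, pushed fully home until the flange is down on the die, and slide the retainer bar fully shut over it. Leave the round plug, the finished bracket and the brush where they are, and drop nothing.

Things in the scene. Friction and masses are not known exactly. Their poses are not given: they have to be found in the camera images.
- die: Fixed bright steel die block lying on the desk, 110 mm (x) by 185 mm (y) by 40 mm high. Origin on the desk right under the centre of its cavity; the block reaches from y = -50 to y = +135 mm. Its upper face is at 40 mm. On the +y half a dark steel guide (47 mm wide, up to 54 mm above the desk, from y = 36 to 134 mm) carries the retainer bar.
- cavity (a point): Centre of the cavity's mouth, on the die's upper face (z = 40 mm), axes as the die's. The cavity is a rectangular hole 26 mm (x) by 34 mm (y), 26 mm deep, with a 2.5 mm chamfer around its mouth.
- retainer (a joint): Slide of the retainer bar along the die's y axis, in m: 0 = fully shut (bar end 15 mm from the cavity centre, over the edge of whatever flange lies there), 0.045 = fully open (away from the cavity, to die +y). Stays where it is left; about 2 to 4 N to move.
- retainer_post (a point): Centre of the top of the round upright post (14 mm diameter, 34 mm tall) by which the retainer bar is moved; the top is 88 mm above the desk. It stands on the 30 mm wide, 6 mm thick dark steel bar, whose top is at 54 mm and underside at 48 mm above the desk. The post lies at die y = 65 mm when shut, 110 mm when open.
- bracket: Formed aluminium bracket, 0.12 kg, sitting in the die cavity at the start. Origin at the centre of its underside, z up. From below: locating boss 22 (x) by 28 (y) by 8 mm high, flat foot 38 (x) by 52 (y) by 5 mm (to 13 mm), upright eye lug 10 mm thick (x) by 22 mm wide (y) with a round top, to 46 mm. In the die the foot lies on the upper face, the boss in the cavity. Pinch the lug across x.
- tray: Fixed shallow grey plastic tray, 190 (x) by 120 (y) mm outside, 24 mm high, walls and floor 4 mm. Origin at the centre of its underside. The finished bracket stands in its +x half; the -x half is free.
- finished_bracket: An identical bracket already standing on its boss in the tray's +x half; leave it there. Origin and axes as for the bracket.
- plug: Steel plug with rectangular flange, standing on the desk, 0.2 kg. Origin at the centre of its underside, z up. From below: shank 24 (x) by 32 (y) by 22 mm high, flange 38 (x) by 52 (y) by 6 mm (to 28 mm), black grip bar 12 mm thick (x) by 22 mm wide (y), to 62 mm. Fits with its y along the die's, either way round; home, its origin is 22 mm below the cavity's mouth.
- round_plug: Plug for another die, same height and grip but a round flange 48 mm across and a round shank 30 mm across, standing on the desk; not needed. Origin at the centre of its underside.
- brush: Hand brush with wooden handle, 200 mm long, lying on the desk beyond the die; not needed. Origin at the middle of its underside, x along the handle towards the bristles.
There are look-alikes about, which are no part of the job. Leave any green or red look-alike of the bracket alone.

How it is judged (in metres and radians):
On the way, in this order (a step that is already met when the one before it is completed fails the run):
1. the retainer bar is slid open (value of joint retainer above 0.035 m), for 0.2 s.
2. the bracket stands on its base in the tray, let go (x of bracket in the frame of tray between -0.08 and 0.08 m and y of bracket in the frame of tray between -0.05 and 0.05 m and z of bracket in the frame of tray between 0 and 0.01 m and angle between bracket's own z axis and vertical below 0.15 rad and contact force between the fingers and bracket below 0.2 N), for 0.2 s.
3. the plug is fully home in the cavity (horizontal distance between plug and cavity below 0.004 m and z of plug in the frame of cavity below -0.0195 m and angle between the y axis of plug and the y axis of die, either way round below 0.15 rad and angle between plug's own z axis and vertical below 0.08 rad), for 0.2 s.
At the end, for the whole second after the job is handed in: The bracket stands upright (within 0.15 rad) on its boss on the tray's floor, at rest and let go; the rectangular plug is in the cavity, within 4 mm of its centre, at least 19.5 mm deep, upright within 0.08 rad and along it within 0.15 rad; the retainer is within 6 mm of fully shut (all of step 2 and all of step 3 and value of joint retainer below 0.006 m and linear speed of each of bracket, plug below 0.02 m/s); the robot touches nothing.
It fails at once if the bracket is dropped (falls freely faster than 0.7 m/s, some 25 mm) (linear speed of bracket above 0.7 m/s and contact force between the fingers and bracket below 0.1 N).
It fails at once if the plug is dropped (falls freely faster than 0.9 m/s, some 40 mm) (linear speed of plug above 0.9 m/s and contact force between the fingers and plug below 0.1 N).
It fails at once if the round plug is moved by more than 30 mm (distance of round_plug from where it was at the start of the episode above 0.03 m).
It fails at once if the finished bracket is moved by more than 30 mm (distance of finished_bracket from where it was at the start of the episode above 0.03 m).
It fails at once if the brush is moved by more than 40 mm (distance of brush from where it was at the start of the episode above 0.04 m).
It also fails if it takes over 72 s, if anything falls off the work surface, if the arm or the gripper's body presses on something with over 40 N, if the wrist force passes 120 N, or if a joint passes its speed limit or range.

## Working session

There is one attempt and no reset: what is moved stays moved. The work goes in short steps, Python scripts to look and compute and a tool call to move; the robot and the scene stay as the last step left them, time stands still between calls to the robot, and variables do not carry over. Pictures are saved under pics/ and viewed, at most 10 in all, crops included, and the job is handed in when it is done.

Besides the shell and the picture viewer there is one more tool, called after ">>>" by a JSON object that holds its "op" and its "data". jog_arm: Moves the arm, as the interface text tells. Its arguments: {"type":"object","properties":{"motion":{"type":"array"},"claw":{"type":"number"},"squeeze":{"type":"number"}},"required":["motion"]}

```bash
ls; mkdir -p pics; python3 - <<'E'
from cell import env
import cv2, numpy as np
o=env.get_obs(); print(o)
for n in ["scene","side"]:
    im=env.read_camera(n); cv2.imwrite(f"pics/{n}0.png",im[:,:,::-1]); p=env.camera_params(n); print(n,p)
E
```

```text
pics
{'time_s': 0.0, 'qpos': array([69.21848422, 18.44055455, -4.0171802 , 83.17486412,  1.29438134,
       78.54111595, -3.25924773]), 'joint_velocities': array([-0.04043598, -0.01307338, -0.0352833 ,  0.07813627,  0.04384953,
       -0.03634717,  0.06696133]), 'effort': array([-1.95678736e-04, -4.91286349e+01, -4.03940147e-01, -3.12532282e+01,
       -6.39695465e-02,  4.37951228e-02,  1.73227936e-04]), 'tool_pos': array([ 0.23893645, -0.60389119,  0.22144513]), 'tool_rot': array([-1.79888682e+02,  4.63084150e-03,  2.15934625e+01]), 'force': array([-0.20974972, -0.64127565, -0.22945963]), 'wrist_torque': array([-0.03200127,  0.01065763,  0.02574591]), 'grasp_force': 0.0, 'grip_width': 0.08735529741198539}
scene {'fx': 420.52947093283, 'fy': 420.52947093283, 'cx': 322.26550580653605, 'cy': 200.4022559029387, 'extrinsics': array([[ 0.58327123,  0.81207863,  0.01797117, -0.33136093],
       [-0.6101002 ,  0.42338045,  0.6697214 ,  0.30763726],
       [ 0.5362578 , -0.40159344,  0.74239497, -1.30187533],
       [ 0.        ,  0.        ,  0.        ,  1.        ]])}
side {'fx': 426.6197470755144, 'fy': 426.6197470755144, 'cx': 317.7916965882495, 'cy': 194.21123586940874, 'extrinsics': array([[-0.78312789, -0.62153912, -0.01999578,  0.46980399],
       [ 0.3677127 , -0.48876323,  0.79113708, -0.28472895],
       [-0.50149585,  0.61220881,  0.61131194, -0.8042267 ],
       [ 0.        ,  0.        ,  0.        ,  1.        ]])}
```

View pics/scene0.png

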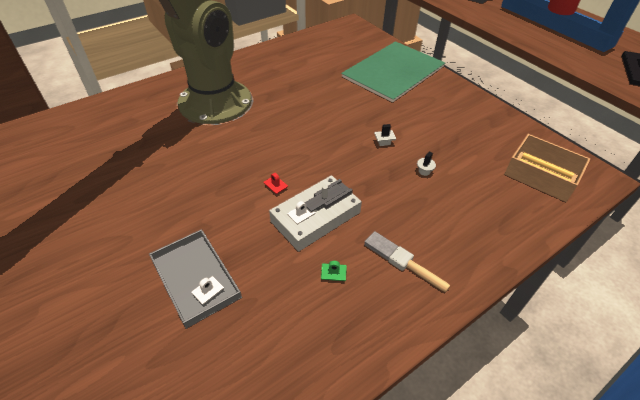

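View pics/side0.png

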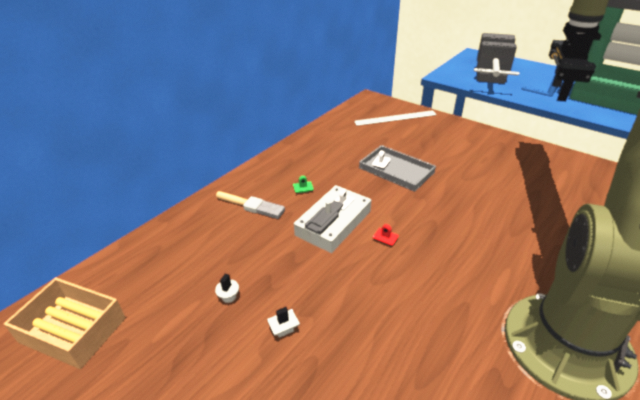

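The scene picture shows the die at about (315,212), the bracket lug at (300,209), the post at (340,190), the tray at (195,278) with the finished bracket at (207,288), the rectangular plug at (385,135) and the round plug at (427,165). The side picture agrees: plug (283,322), round plug (228,290), die (333,217).

```bash
cat > h.py <<'E'
import numpy as np, cv2
from cell import env
def ray(p,u,v):
    E=p["extrinsics"]; R=E[:3,:3]; c=-R.T@E[:3,3]
    d=R.T@np.array([(u-p["cx"])/p["fx"],-(v-p["cy"])/p["fy"],-1]); return c,d
def onz(p,u,v,z):
    c,d=ray(p,u,v); return c+d*(z-c[2])/d[2]
def proj(p,X):
    X=np.atleast_2d(X); E=p["extrinsics"]; q=X@E[:3,:3].T+E[:3,3]
    return np.c_[p["cx"]-p["fx"]*q[:,0]/q[:,2], p["cy"]+p["fy"]*q[:,1]/q[:,2]]
E
python3 - <<'E'
from h import *
s=env.camera_params("scene"); d=env.camera_params("side"); np.set_printoptions(precision=4,suppress=True)
for n,c,u,v,z in [("die bl",s,270,212,.04),("die tl",s,332,178,.04),("die r",s,360,205,.04),("die b",s,302,246,.02),("lug",s,301,207,.06),("tray l",s,151,251,.024),("tray t",s,201,232,.024),("tray r",s,239,294,.024),("tray b",s,187,324,.024),("fin",s,207,284,.04),("plug grip top",s,386,127,.062),("plug side",d,283,312,.062),("round",s,428,156,.062),("round side",d,226,279,.062),("dside l",d,295,226,.04),("dside t",d,337,187,.04),("dside r",d,371,206,.04),("dside b",d,331,238,.04)]:
    print(n,onz(c,u,v,z))
im=cv2.imread("pics/scene0.png"); im2=cv2.imread("pics/side0.png")
def cr(i,x,y): return cv2.resize(i[y:y+75,x:x+100],(400,300),interpolation=cv2.INTER_CUBIC)
cv2.imwrite("pics/m1.png",np.vstack([np.hstack([cr(im,265,172),cr(im2,285,180)]),np.hstack([cr(im,350,110),cr(im2,235,280)])]))
E
```

```text
die bl [ 0.5156 -0.1089  0.04  ]
die tl [0.508  0.0716 0.04  ]
die r [0.6157 0.0722 0.04  ]
die b [ 0.6233 -0.0944  0.02  ]
lug [ 0.5579 -0.0523  0.06  ]
tray l [ 0.4528 -0.3662  0.024 ]
tray t [ 0.4663 -0.2578  0.024 ]
tray r [ 0.6511 -0.2624  0.024 ]
tray b [ 0.6513 -0.3715  0.024 ]
fin [ 0.6048 -0.3057  0.04  ]
plug grip top [0.4521 0.2931 0.062 ]
plug side [0.4414 0.303  0.062 ]
round [0.5997 0.3028 0.062 ]
round side [0.5881 0.3137 0.062 ]
dside l [0.5984 0.0887 0.04  ]
dside t [ 0.6107 -0.098   0.04  ]
dside r [ 0.4943 -0.0849  0.04  ]
dside b [0.5045 0.0696 0.04  ]
```

View pics/m1.png

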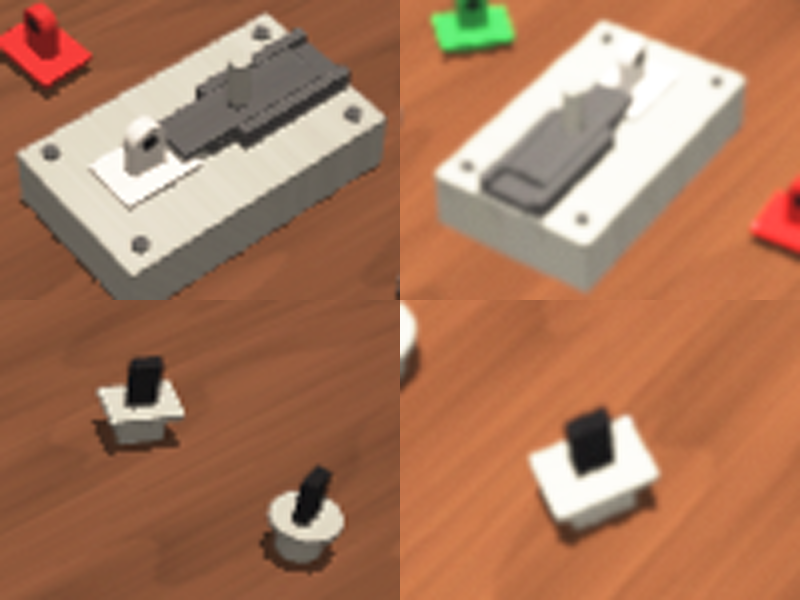

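The mosaic shows the die's upper face corners in both views: scene (270,211), (331,175), (361,202), (299,241). It also shows the plug's flange corners, in the side view at (267,320), (292,309), (300,323), (274,335). Next I fit poses from these.

```bash
cat >> h.py <<'E'
from scipy.optimize import least_squares
from scipy.spatial.transform import Rotation as Ro
def fit(obs,x0):
    """obs: list of (cam params, Nx3 local pts, Nx2 px); returns x,y,yaw(rad),rms px"""
    def tr(t,P): c,s=np.cos(t[2]),np.sin(t[2]); P=np.array(P,float); return np.c_[c*P[:,0]-s*P[:,1]+t[0],s*P[:,0]+c*P[:,1]+t[1],P[:,2]]
    f=lambda t:np.concatenate([(proj(p,tr(t,P))-np.array(q)).ravel() for p,P,q in obs])
    r=least_squares(f,x0,loss="soft_l1"); return r.x, np.sqrt(np.mean(f(r.x)**2))
def plan(x,y,z,yaw,n,o=None):
    """rows (cm, deg) to take the measured TCP pose to the target, tool down, in n rows"""
    o=o or env.get_obs(); p=np.array(o["tool_pos"]); R=Ro.from_euler("xyz",o["tool_rot"],degrees=True)
    T=Ro.from_euler("xyz",[180,0,yaw],degrees=True); w=(R.inv()*T).as_rotvec(degrees=True)/n
    d=(np.array([x,y,z])-p)/n*100; S=Ro.from_rotvec(w,degrees=True); rows=[]
    for i in range(n):
        a=R.inv().apply(d); rows.append(dict(zip("x y z ax ay az".split(),np.round(np.r_[a,w],2)))); R=R*S
    for i,r in enumerate(rows): print(i,{k:float(v) for k,v in r.items() if abs(v)>.009})
E
python3 - <<'E'
from h import *
np.set_printoptions(precision=4,suppress=True)
s=env.camera_params("scene"); d=env.camera_params("side")
D=[[-.055,-.05,.04],[-.055,.135,.04],[.055,.135,.04],[.055,-.05,.04]]
a=[[269.5,210.8],[331.2,175.2],[361.2,202],[298.7,240.8]]
b=[[371.2,200.5],[332.5,241.2],[294,224.5],[335.5,185]]
for o in ([(s,D,a)],[(d,D,b)],[(s,D,a),(d,D,b)]): print("die",fit(o,[.56,-.05,0]))
print([onz(d,*q,.028) for q in ([267,320.5],[292.5,309.5],[300,323],[274.5,335])])
print([onz(s,*q,.028) for q in ([374.5,132.5],[396,138],[378,140.5])])
T=[[-.095,-.06,.024],[-.095,.06,.024],[.095,.06,.024],[.095,-.06,.024]]
print("tray",fit([(s,T,[[151,251],[201,232],[239,294],[187,324]])],[.55,-.31,0]))
plan(.56,.0,.24,88,15)
E
```

```text
die (array([ 0.5629, -0.0552,  0.0642]), np.float64(0.4272665172960278))
die (array([ 0.559 , -0.0536,  0.069 ]), np.float64(0.47173713326667843))
die (array([ 0.5612, -0.0547,  0.0684]), np.float64(0.6760492269215151))
[array([0.4717, 0.3193, 0.028 ]), array([0.4495, 0.2695, 0.028 ]), array([0.4172, 0.2845, 0.028 ]), array([0.438, 0.334, 0.028])]
[array([0.4221, 0.2829, 0.028 ]), array([0.4738, 0.3163, 0.028 ]), array([0.4538, 0.2684, 0.028 ])]
tray (array([ 0.5545, -0.3144, -0.0478]), np.float64(2.386329202811343))
0 {'x': 3.47, 'y': -2.96, 'z': -0.12, 'ax': -0.01, 'az': -4.43}
1 {'x': 3.69, 'y': -2.68, 'z': -0.12, 'ax': -0.01, 'az': -4.43}
2 {'x': 3.89, 'y': -2.39, 'z': -0.12, 'ax': -0.01, 'az': -4.43}
3 {'x': 4.06, 'y': -2.08, 'z': -0.12, 'ax': -0.01, 'az': -4.43}
4 {'x': 4.21, 'y': -1.76, 'z': -0.12, 'ax': -0.01, 'az': -4.43}
5 {'x': 4.33, 'y': -1.43, 'z': -0.12, 'ax': -0.01, 'az': -4.43}
6 {'x': 4.43, 'y': -1.09, 'z': -0.12, 'ax': -0.01, 'az': -4.43}
7 {'x': 4.5, 'y': -0.75, 'z': -0.12, 'ax': -0.01, 'az': -4.43}
8 {'x': 4.54, 'y': -0.4, 'z': -0.12, 'ax': -0.01, 'az': -4.43}
9 {'x': 4.56, 'y': -0.05, 'z': -0.12, 'ax': -0.01, 'az': -4.43}
10 {'x': 4.55, 'y': 0.31, 'z': -0.12, 'ax': -0.01, 'az': -4.43}
11 {'x': 4.51, 'y': 0.66, 'z': -0.12, 'ax': -0.01, 'az': -4.43}
12 {'x': 4.45, 'y': 1.0, 'z': -0.12, 'ax': -0.01, 'az': -4.43}
13 {'x': 4.36, 'y': 1.34, 'z': -0.12, 'ax': -0.01, 'az': -4.43}
14 {'x': 4.24, 'y': 1.68, 'z': -0.12, 'ax': -0.01, 'az': -4.43}
```

>>> {"op": "jog_arm", "data": {"motion": [{"x": 3.5, "y": -3.0, "az": -4.4}, {"x": 3.7, "y": -2.7, "az": -4.4}, {"x": 3.9, "y": -2.4, "az": -4.4}, {"x": 4.1, "y": -2.1, "az": -4.4}, {"x": 4.2, "y": -1.8, "az": -4.4}]}}

```text
$.motion[0]: bad value
```

>>> {"op": "jog_arm", "data": {"motion": [{"x": 4.3, "y": -1.4, "az": -4.4}, {"x": 4.4, "y": -1.1, "az": -4.4}, {"x": 4.5, "y": -0.8, "az": -4.4}, {"x": 4.5, "y": -0.4, "az": -4.4}, {"x": 4.6, "az": -4.4}]}}

```text
$.motion[0]: bad value
```

>>> {"op": "jog_arm", "data": {"motion": [{"x": 4.5, "y": 0.3, "az": -4.4}, {"x": 4.5, "y": 0.7, "az": -5.4}, {"x": 4.4, "y": 1.0, "az": -5.4}, {"x": 3.4, "y": 1.3, "az": -5.4}, {"x": 2.2, "y": 1.2, "az": -5.4}]}}

```text
$.motion[0]: bad value
```

```bash
python3 - <<'E'
from h import *
o=env.get_obs(); print(o["time_s"],o["tool_pos"],o["tool_rot"])
p=env.camera_params("wrist"); im=env.read_camera("wrist"); cv2.imwrite("pics/w1.png",im[:,:,::-1]); print(p); np.save("w1.npy",p,allow_pickle=True)
E
```

```text
0.1 [ 0.2389649  -0.60394873  0.22160073] [-1.79902731e+02  5.82935194e-03  2.15934740e+01]
{'fx': 300.68876905302625, 'fy': 300.68876905302625, 'cx': 318.46480148594867, 'cy': 201.34402834209584, 'extrinsics': array([[ 3.68135559e-01, -9.29771724e-01, -8.67284962e-04,
        -6.49988819e-01],
       [ 8.95585781e-01,  3.54850220e-01, -2.68342002e-01,
         3.21400810e-02],
       [ 2.49804562e-01,  9.80095048e-02,  9.63323319e-01,
        -3.90235642e-01],
       [ 0.00000000e+00,  0.00000000e+00,  0.00000000e+00,
         1.00000000e+00]])}
```

View pics/w1.png

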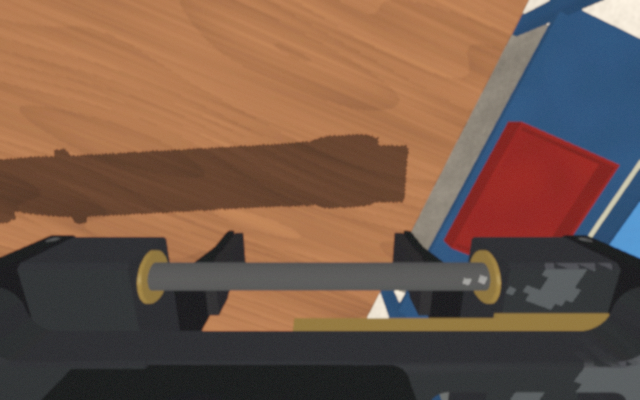

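The wrist camera sits ahead of the TCP and looks down just past the fingers, and from here it shows no work objects. The move calls were refused because each row needs all six keys.

>>> {"op": "jog_arm", "data": {"motion": [{"x": 3.5, "y": -3.0, "z": 0, "ax": 0, "ay": 0, "az": -4.4}, {"x": 3.7, "y": -2.7, "z": 0, "ax": 0, "ay": 0, "az": -4.4}, {"x": 3.9, "y": -2.4, "z": 0, "ax": 0, "ay": 0, "az": -4.4}, {"x": 4.1, "y": -2.1, "z": 0, "ax": 0, "ay": 0, "az": -4.4}, {"x": 4.2, "y": -1.8, "z": 0, "ax": 0, "ay": 0, "az": -4.4}]}}

```text
time_s: 0.65
tool_pos: [0.347, -0.3997, 0.2224]
tool_rot: [-180.0, 0.0, 43.8]
force: [0.4, -0.7, -0.9]
grip_width: 0.0869
grasp_force: 0.0
```

>>> {"op": "jog_arm", "data": {"motion": [{"x": 4.3, "y": -1.4, "z": 0, "ax": 0, "ay": 0, "az": -4.4}, {"x": 4.4, "y": -1.1, "z": 0, "ax": 0, "ay": 0, "az": -4.4}, {"x": 4.5, "y": -0.8, "z": 0, "ax": 0, "ay": 0, "az": -4.4}, {"x": 4.5, "y": -0.4, "z": 0, "ax": 0, "ay": 0, "az": -4.4}, {"x": 4.6, "y": 0, "z": 0, "ax": 0, "ay": 0, "az": -4.4}]}}

```text
time_s: 1.15
tool_pos: [0.4541, -0.1994, 0.2225]
tool_rot: [180.0, 0.0, 65.7]
force: [0.7, -1.1, 0.5]
grip_width: 0.0871
grasp_force: 0.0
```

>>> {"op": "jog_arm", "data": {"motion": [{"x": 4.5, "y": 0.3, "z": 0, "ax": 0, "ay": 0, "az": -4.4}, {"x": 4.5, "y": 0.7, "z": 0, "ax": 0, "ay": 0, "az": -5.4}, {"x": 4.4, "y": 1.0, "z": 0, "ax": 0, "ay": 0, "az": -5.4}, {"x": 3.4, "y": 1.3, "z": 0, "ax": 0, "ay": 0, "az": -5.4}, {"x": 2.2, "y": 1.2, "z": 0, "ax": 0, "ay": 0, "az": -5.4}]}}

```text
time_s: 1.65
tool_pos: [0.5503, -0.0253, 0.2225]
tool_rot: [180.0, -0.1, 92.0]
force: [0.3, 0.2, -0.4]
grip_width: 0.0869
grasp_force: 0.0
```

```bash
cat >> h.py <<'E'
import pickle
def snap(name):
    o=env.get_obs(); print(o["time_s"],o["tool_pos"],o["tool_rot"],o["grip_width"])
    p=env.camera_params("wrist"); im=env.read_camera("wrist"); cv2.imwrite(f"pics/{name}.png",im[:,:,::-1]); pickle.dump(p,open(name+".pkl","wb")); return p,im
E
python3 -c "
from h import *
snap('w2')"
```

```text
1.65 [ 0.55025325 -0.02528284  0.22254168] [ 1.79982718e+02 -5.38365728e-02  9.20140566e+01] 0.08685427828351416
```

View pics/w2.png

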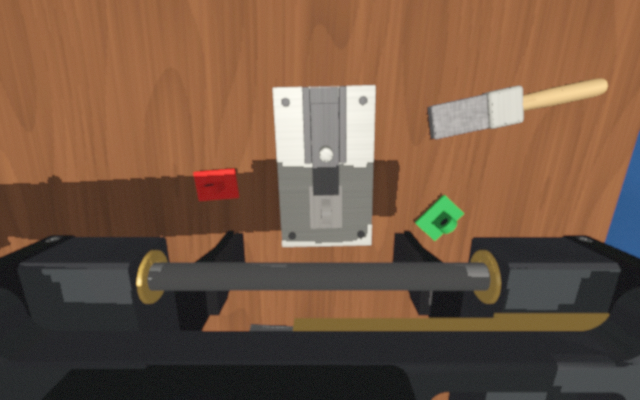

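The wrist view shows the die with top corners at (273,86), (376,86), (372,246) and (282,246). The post top is at (326,155), and the bracket foot spans roughly (309,193) to (343,229). The red and green look-alikes are to the sides, clear of the finger path.

```bash
python3 - <<'E'
from h import *
np.set_printoptions(precision=4,suppress=True)
s=env.camera_params("scene"); d=env.camera_params("side"); w=pickle.load(open("w2.pkl","rb"))
D=[[-.055,-.05,.04],[-.055,.135,.04],[.055,.135,.04],[.055,-.05,.04]]
a=[[269.5,210.8],[331.2,175.2],[361.2,202],[298.7,240.8]]
b=[[371.2,200.5],[332.5,241.2],[294,224.5],[335.5,185]]
c=[[282,242],[273,86],[376,86],[371,243]]
print("w",fit([(w,D,c)],[.56,-.05,0])); print("all",fit([(w,D,c),(s,D,a),(d,D,b)],[.56,-.05,0]))
print(onz(w,326,155,.088), onz(w,326,211,.053), proj(w,onz(w,326,155,.088)))
# refine in the image: subpixel corner search
g=cv2.cvtColor(cv2.imread("pics/w2.png"),cv2.COLOR_BGR2GRAY)
q=cv2.cornerSubPix(g,np.float32(c).reshape(-1,1,2),(5,5),(-1,-1),(3,50,.01)).reshape(-1,2); print(q); print(fit([(w,D,q)],[.56,-.05,0]))
cv2.imwrite("pics/c1.png",cv2.resize(g[75:275,245:455],(630,600),interpolation=cv2.INTER_CUBIC))
E
```

```text
w (array([ 0.561 , -0.0531,  0.0515]), np.float64(1.237752575546011))
all (array([ 0.561 , -0.0537,  0.0544]), np.float64(1.0289193454785497))
[0.5572 0.0125 0.088 ] [ 0.5609 -0.056   0.053 ] [[326. 155.]]
[[281.2949 239.9785]
 [272.2305  87.3739]
 [374.8041  84.7601]
 [370.806  244.503 ]]
(array([ 0.5603, -0.054 ,  0.0551]), np.float64(2.0207549066339574))
```

View pics/c1.png

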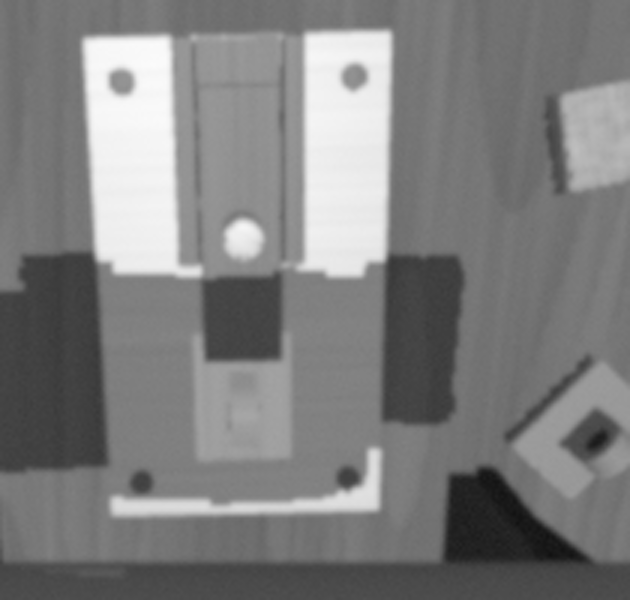

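The enlarged view gives better points: die corners (272.3,87.5), (375.2,85.2), (371.9,245.2) and (281.6,246.9), post top (326.2,154.2), and bracket foot front corners (310,228.2) and (341.9,227.5).

```bash
python3 - <<'E'
from h import *
np.set_printoptions(precision=4,suppress=True)
s=env.camera_params("scene"); d=env.camera_params("side"); w=pickle.load(open("w2.pkl","rb"))
D=[[-.055,-.05,.04],[-.055,.135,.04],[.055,.135,.04],[.055,-.05,.04]]
a=[[269.5,210.8],[331.2,175.2],[361.2,202],[298.7,240.8]]
b=[[371.2,200.5],[332.5,241.2],[294,224.5],[335.5,185]]
c=[[281.6,246.9],[272.3,87.5],[375.2,85.2],[371.9,245.2]]
F=[[-.019,-.026,.045],[.019,-.026,.045],[0,.065,.088]]; f=[[310,228.2],[341.9,227.5],[326.2,154.2]]
print("w",fit([(w,D,c)],[.56,-.05,0])); print("w+F",fit([(w,D,c),(w,F,f)],[.56,-.05,0])); print("all",fit([(w,D,c),(w,F,f),(s,D,a),(d,D,b)],[.56,-.05,0]))
print("post",onz(w,326.2,154.2,.088),"foot",[onz(w,*q,.045) for q in f[:2]])
plan(.559,.012,.11,93.5,5); 
E
```

```text
w (array([ 0.561 , -0.0549,  0.0586]), np.float64(0.6058719156676767))
w+F (array([ 0.5609, -0.0543,  0.0572]), np.float64(0.9416624353899334))
all (array([ 0.5609, -0.0544,  0.0594]), np.float64(0.8357480710894988))
post [0.5573 0.0133 0.088 ] foot [array([ 0.5429, -0.0809,  0.045 ]), array([ 0.5812, -0.0786,  0.045 ])]
0 {'x': 0.65, 'y': 0.17, 'z': 2.25, 'ax': 0.02, 'ay': -0.04, 'az': -0.21}
1 {'x': 0.66, 'y': 0.17, 'z': 2.25, 'ax': 0.02, 'ay': -0.04, 'az': -0.21}
2 {'x': 0.66, 'y': 0.18, 'z': 2.25, 'ax': 0.02, 'ay': -0.04, 'az': -0.21}
3 {'x': 0.66, 'y': 0.18, 'z': 2.25, 'ax': 0.02, 'ay': -0.04, 'az': -0.21}
4 {'x': 0.66, 'y': 0.18, 'z': 2.25, 'ax': 0.02, 'ay': -0.04, 'az': -0.21}
```

>>> {"op": "jog_arm", "data": {"motion": [{"x": 1.2, "y": 0.3, "z": 2.5, "ax": 0, "ay": 0, "az": -0.5}, {"x": 1.2, "y": 0.3, "z": 3.5, "ax": 0, "ay": 0, "az": -0.5}, {"x": 1.2, "y": 0.2, "z": 3.5, "ax": 0, "ay": 0, "az": -0.4}, {"x": 0, "y": 0, "z": 3.5, "ax": 0, "ay": 0, "az": 0}, {"x": 0, "y": 0, "z": 3.0, "ax": 0, "ay": 0, "az": 0}], "claw": 0.2}}

```text
time_s: 2.2
tool_pos: [0.5553, 0.0077, 0.0605]
tool_rot: [-179.9, -0.0, 93.0]
force: [-0.1, -0.4, 0.3]
grip_width: 0.0563
grasp_force: 0.0
```

>>> {"op": "jog_arm", "data": {"motion": [{"x": 0, "y": 0, "z": 0, "ax": 0, "ay": 0, "az": 0}, {"x": 0, "y": 0, "z": 0, "ax": 0, "ay": 0, "az": 0}, {"x": 0, "y": 0, "z": 0, "ax": 0, "ay": 0, "az": 0}, {"x": 0, "y": 0, "z": 0, "ax": 0, "ay": 0, "az": 0}, {"x": 0, "y": 0, "z": 0, "ax": 0, "ay": 0, "az": 0}], "claw": -1, "squeeze": 25}}

```text
time_s: 2.7
tool_pos: [0.5573, 0.0073, 0.064]
tool_rot: [179.9, 0.0, 93.0]
force: [0.3, 0.5, 0.6]
grip_width: 0.0198
grasp_force: 0.0
```

>>> {"op": "jog_arm", "data": {"motion": [{"x": 0.3, "y": 0, "z": 0, "ax": 0, "ay": 0, "az": -0.3}, {"x": 0, "y": 0, "z": 0, "ax": 0, "ay": 0, "az": 0}, {"x": 0, "y": 0, "z": 0, "ax": 0, "ay": 0, "az": 0}, {"x": 0, "y": 0, "z": 0, "ax": 0, "ay": 0, "az": 0}, {"x": 0, "y": 0, "z": 0, "ax": 0, "ay": 0, "az": 0}]}}

```text
time_s: 3.2
tool_pos: [0.5563, 0.0105, 0.0634]
tool_rot: [180.0, 0.0, 93.3]
force: [-2.7, -1.2, 6.4]
grip_width: 0.0133
grasp_force: 25.0
```

>>> {"op": "jog_arm", "data": {"motion": [{"x": 0.8, "y": 0, "z": 0, "ax": 0, "ay": 0, "az": 0}, {"x": 1.0, "y": 0, "z": 0, "ax": 0, "ay": 0, "az": 0}, {"x": 1.0, "y": 0, "z": 0, "ax": 0, "ay": 0, "az": 0}, {"x": 1.0, "y": 0, "z": 0, "ax": 0, "ay": 0, "az": 0}, {"x": 0.7, "y": 0, "z": 0, "ax": 0, "ay": 0, "az": 0}]}}

```text
time_s: 3.7
tool_pos: [0.5539, 0.0513, 0.0634]
tool_rot: [-180.0, 0.4, 93.3]
force: [-2.6, -18.3, 9.2]
grip_width: 0.0133
grasp_force: 25.0
```

>>> {"op": "jog_arm", "data": {"motion": [{"x": 0.1, "y": 0, "z": 0, "ax": 0, "ay": 0, "az": 0}, {"x": 0, "y": 0, "z": 0, "ax": 0, "ay": 0, "az": 0}, {"x": 0, "y": 0, "z": 0, "ax": 0, "ay": 0, "az": 0}, {"x": 0, "y": 0, "z": 0, "ax": 0, "ay": 0, "az": 0}, {"x": 0, "y": 0, "z": 0, "ax": 0, "ay": 0, "az": 0}]}}

```text
time_s: 4.2
tool_pos: [0.5539, 0.0511, 0.0634]
tool_rot: [-180.0, 0.4, 93.1]
force: [-2.5, -10.1, 8.0]
grip_width: 0.0132
grasp_force: 25.0
```

>>> {"op": "jog_arm", "data": {"motion": [{"x": 0, "y": 0, "z": 0, "ax": 0, "ay": 0, "az": 0}, {"x": 0, "y": 0, "z": 0, "ax": 0, "ay": 0, "az": 0}, {"x": 0, "y": 0, "z": -2.0, "ax": 0, "ay": 0, "az": 0}, {"x": 0, "y": 0, "z": -4.0, "ax": 0, "ay": 0, "az": 0}, {"x": -3.0, "y": 0, "z": -4.0, "ax": 0, "ay": 0, "az": 0}], "claw": -0.1}}

```text
time_s: 4.7
tool_pos: [0.5541, 0.0326, 0.1632]
tool_rot: [-179.9, -0.2, 93.8]
force: [0.8, 0.4, 0.2]
grip_width: 0.0379
grasp_force: 0.0
```

>>> {"op": "jog_arm", "data": {"motion": [{"x": -4.0, "y": 0.3, "z": -2, "ax": 0, "ay": 0, "az": 0}, {"x": 0, "y": 0.2, "z": 0, "ax": 0, "ay": 0, "az": 0}, {"x": 0, "y": 0, "z": 0, "ax": 0, "ay": 0, "az": 0}, {"x": 0, "y": 0, "z": 0, "ax": 0, "ay": 0, "az": 0}, {"x": 0, "y": 0, "z": 0, "ax": 0, "ay": 0, "az": 0}]}}

```text
time_s: 5.2
tool_pos: [0.5617, -0.0113, 0.1815]
tool_rot: [-179.9, -0.1, 93.4]
force: [0.1, 0.4, -0.6]
grip_width: 0.0388
grasp_force: 0.0
```

```bash
python3 - <<'E'
from h import *
p,im=snap('w3'); print(proj(p,[[.5572,.0104,.088],[.5545,.0553,.088],[.561,-.0545,.086]]))
u,v=proj(p,[.561,-.0,.04])[0].astype(int); print(u,v)
x,y=u-80,v-110
cv2.imwrite("pics/c2.png",cv2.resize(im[max(y,0):max(y,0)+240,x:x+160,::-1],(400,600),interpolation=cv2.INTER_CUBIC)); print(x,max(y,0))
E
```

```text
5.2 [ 0.56173324 -0.01130348  0.18151738] [-1.79901677e+02 -5.91846610e-02  9.34472521e+01] 0.03875133307568919
[[314.0428634  178.77320122]
 [313.84470855 125.18753791]
 [314.22032254 247.09986529]]
317 179
237 69
```

View pics/c2.png

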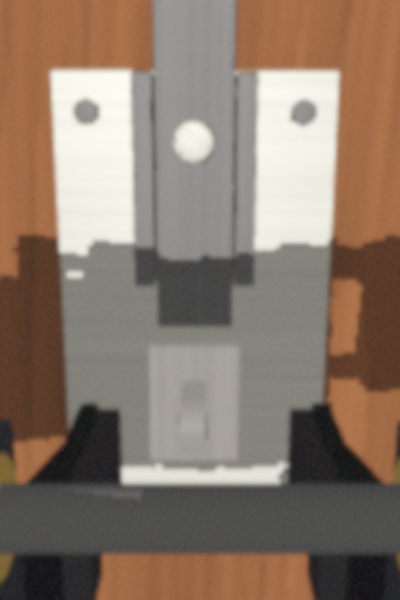

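The bar is fully open: the post top is at (314.2,125.4), where fully open predicts (313.8,125.2). The bracket foot is clear, with image corners (297,207.4), (333,207.4), (332.2,253) and (297.8,252.2).

```bash
python3 - <<'E'
from h import *
np.set_printoptions(precision=4,suppress=True)
w=pickle.load(open("w3.pkl","rb"))
F=[[-.019,.026,.045],[.019,.026,.045],[.019,-.026,.045],[-.019,-.026,.045]]; f=np.array([[150,346],[240,346],[238,460],[152,458]])/2.5+[237,69]
print(fit([(w,F,f)],[.56,-.054,.06]))
D=[[-.055,.135,.04],[.055,.135,.04],[0,.11,.088]]; q=np.array([[51,70],[339,70],[193,141]])/2.5+[237,69]
print(fit([(w,D,q),(w,F,f)],[.56,-.054,.06]))
plan(.561,-.0545,.055,93.5,5)
E
```

```text
(array([ 0.5612, -0.0539,  0.055 ]), np.float64(0.39003504755166485))
(array([ 0.5612, -0.0543,  0.0582]), np.float64(0.39580407897734365))
0 {'x': -0.86, 'y': -0.06, 'z': 2.53, 'ax': -0.02, 'ay': -0.01, 'az': -0.01}
1 {'x': -0.86, 'y': -0.06, 'z': 2.53, 'ax': -0.02, 'ay': -0.01, 'az': -0.01}
2 {'x': -0.86, 'y': -0.07, 'z': 2.53, 'ax': -0.02, 'ay': -0.01, 'az': -0.01}
3 {'x': -0.86, 'y': -0.07, 'z': 2.53, 'ax': -0.02, 'ay': -0.01, 'az': -0.01}
4 {'x': -0.86, 'y': -0.07, 'z': 2.53, 'ax': -0.02, 'ay': -0.01, 'az': -0.01}
```

>>> {"op": "jog_arm", "data": {"motion": [{"x": -1.6, "y": 0, "z": 2.0, "ax": 0, "ay": 0, "az": 0}, {"x": -1.6, "y": -0.1, "z": 3.0, "ax": 0, "ay": 0, "az": 0}, {"x": -1.1, "y": -0.1, "z": 3.0, "ax": 0, "ay": 0, "az": 0}, {"x": 0, "y": -0.1, "z": 3.0, "ax": 0, "ay": 0, "az": 0}, {"x": 0, "y": 0, "z": 1.9, "ax": 0, "ay": 0, "az": 0}]}}

```text
time_s: 5.75
tool_pos: [0.5601, -0.0558, 0.0507]
tool_rot: [-179.8, -0.1, 93.3]
force: [-0.1, -0.2, 0.1]
grip_width: 0.0394
grasp_force: 0.0
```

>>> {"op": "jog_arm", "data": {"motion": [{"x": 0, "y": 0, "z": 0, "ax": 0, "ay": 0, "az": 0}, {"x": 0, "y": 0, "z": 0, "ax": 0, "ay": 0, "az": 0}, {"x": 0, "y": 0, "z": 0, "ax": 0, "ay": 0, "az": 0}, {"x": 0, "y": 0, "z": 0, "ax": 0, "ay": 0, "az": 0}, {"x": 0, "y": 0, "z": 0, "ax": 0, "ay": 0, "az": 0}]}}

```text
time_s: 6.25
tool_pos: [0.5627, -0.0563, 0.0546]
tool_rot: [179.9, 0.0, 93.3]
force: [0.7, -0.7, 0.4]
grip_width: 0.0392
grasp_force: 0.0
```

>>> {"op": "jog_arm", "data": {"motion": [{"x": 0.2, "y": -0.1, "z": 0.3, "ax": 0, "ay": 0, "az": 0}, {"x": 0, "y": 0, "z": 0, "ax": 0, "ay": 0, "az": 0}, {"x": 0, "y": 0, "z": 0, "ax": 0, "ay": 0, "az": 0}, {"x": 0, "y": 0, "z": 0, "ax": 0, "ay": 0, "az": 0}, {"x": 0, "y": 0, "z": 0, "ax": 0, "ay": 0, "az": 0}], "claw": -1, "squeeze": 25}}

```text
time_s: 6.75
tool_pos: [0.5607, -0.0544, 0.0505]
tool_rot: [-180.0, 0.0, 93.3]
force: [-0.9, -0.0, 0.6]
grip_width: 0.0096
grasp_force: 25.0
```

>>> {"op": "jog_arm", "data": {"motion": [{"x": 0, "y": 0, "z": 0, "ax": 0, "ay": 0, "az": 0}, {"x": 0, "y": 0, "z": 0, "ax": 0, "ay": 0, "az": 0}, {"x": 0, "y": 0, "z": 0, "ax": 0, "ay": 0, "az": 0}, {"x": 0, "y": 0, "z": 0, "ax": 0, "ay": 0, "az": 0}, {"x": 0, "y": 0, "z": 0, "ax": 0, "ay": 0, "az": 0}]}}

```text
time_s: 7.25
tool_pos: [0.5607, -0.0544, 0.0505]
tool_rot: [-180.0, 0.0, 93.3]
force: [-1.5, -1.0, 2.0]
grip_width: 0.0096
grasp_force: 25.0
```

>>> {"op": "jog_arm", "data": {"motion": [{"x": 0, "y": 0, "z": -1, "ax": 0, "ay": 0, "az": 0}, {"x": 0, "y": 0, "z": -2, "ax": 0, "ay": 0, "az": 0}, {"x": 0, "y": 0, "z": -3, "ax": 0, "ay": 0, "az": 0}, {"x": 0, "y": 0, "z": -3, "ax": 0, "ay": 0, "az": 0}, {"x": -2, "y": -0.4, "z": -1, "ax": 0, "ay": 0, "az": 0}]}}

```text
time_s: 7.75
tool_pos: [0.5608, -0.0708, 0.1549]
tool_rot: [179.6, -0.0, 93.6]
force: [0.8, -0.0, -0.5]
grip_width: 0.0098
grasp_force: 25.0
```

>>> {"op": "jog_arm", "data": {"motion": [{"x": -3, "y": -0.8, "z": 0, "ax": 0, "ay": 0, "az": 0}, {"x": -4, "y": -1.0, "z": 0, "ax": 0, "ay": 0, "az": 0}, {"x": -4, "y": -1.0, "z": 0, "ax": 0, "ay": 0, "az": 0}, {"x": -4, "y": -1.0, "z": 0, "ax": 0, "ay": 0, "az": 0}, {"x": -4, "y": -1.0, "z": 0, "ax": 0, "ay": 0, "az": 0}]}}

```text
time_s: 8.25
tool_pos: [0.5209, -0.2686, 0.1513]
tool_rot: [179.9, 0.0, 93.3]
force: [0.6, -0.3, -1.0]
grip_width: 0.0099
grasp_force: 25.0
```

>>> {"op": "jog_arm", "data": {"motion": [{"x": -3, "y": -0.7, "z": 0, "ax": 0, "ay": 0, "az": 0}, {"x": -1.5, "y": -0.5, "z": 0, "ax": 0, "ay": 0, "az": 0}, {"x": 0, "y": 0, "z": 0, "ax": 0, "ay": 0, "az": 0}, {"x": 0, "y": 0, "z": 0, "ax": 0, "ay": 0, "az": 0}, {"x": 0, "y": 0, "z": 0, "ax": 0, "ay": 0, "az": 0}]}}

```text
time_s: 8.75
tool_pos: [0.5128, -0.3097, 0.1508]
tool_rot: [180.0, -0.1, 93.5]
force: [0.2, -0.1, -1.4]
grip_width: 0.01
grasp_force: 25.0
```

```bash
python3 - <<'E'
from h import *
p,im=snap('w4'); o=env.get_obs(); print(o["grasp_force"],o["force"])
s=env.read_camera("scene")[:,:,::-1]
a=cv2.resize(im[:,:,::-1],(480,300)); b=cv2.resize(s[215:345,125:325],(480,300),interpolation=cv2.INTER_CUBIC)
cv2.imwrite("pics/c3.png",np.vstack([a,b]))
E
```

```text
8.75 [ 0.51277114 -0.30966964  0.1507759 ] [ 1.79961391e+02 -6.08495518e-02  9.35066686e+01] 0.009971861755093181
24.9999169819057 [-0.31554238 -0.22135522 -1.5698283 ]
```

View pics/c3.png

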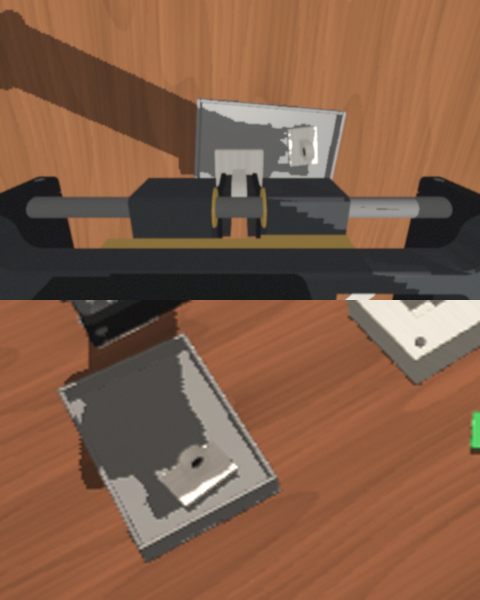

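The wrist view shows the bracket held over the tray, and the scene crop shows the free -x half below it. The tray rim corners are at scene (150,251.7), (201.3,230), (240.4,291.3), (184.6,319.2) and wrist (264,132), (460,149).

```bash
python3 - <<'E'
from h import *
np.set_printoptions(precision=4,suppress=True)
w=pickle.load(open("w4.pkl","rb")); s=env.camera_params("scene")
T=[[-.095,-.06,.024],[-.095,.06,.024],[.095,.06,.024],[.095,-.06,.024]]
a=[[150,251.7],[201.3,230],[240.4,291.3],[184.6,319.2]]; b=[[264,132],[460,149.3]]
print(fit([(s,T,a)],[.55,-.31,0])); r=fit([(s,T,a),(w,T[1:3],b)],[.55,-.31,0]); print(r)
x,y,t=r[0]; dx,dy=.5128-x,-.3097-y; print("local",np.cos(t)*dx+np.sin(t)*dy,-np.sin(t)*dx+np.cos(t)*dy)
print("finished",onz(w,305/.75,150/.75,.03))
E
```

```text
(array([ 0.5499, -0.3124, -0.0255]), np.float64(1.4447692463010728))
(array([ 0.5508, -0.3148, -0.0248]), np.float64(1.5982234462016105))
local -0.03813781841581944 0.004189611457691216
finished [ 0.5999 -0.3089  0.03  ]
```

>>> {"op": "jog_arm", "data": {"motion": [{"x": 0, "y": -0.5, "z": 2, "ax": 0, "ay": 0, "az": 0}, {"x": 0, "y": 0, "z": 3, "ax": 0, "ay": 0, "az": 0}, {"x": 0, "y": 0, "z": 3, "ax": 0, "ay": 0, "az": 0}, {"x": 0, "y": 0, "z": 2.5, "ax": 0, "ay": 0, "az": 0}, {"x": 0, "y": 0, "z": 1.3, "ax": 0, "ay": 0, "az": 0}]}}

```text
time_s: 9.35
tool_pos: [0.5057, -0.311, 0.0303]
tool_rot: [-179.9, -0.1, 93.4]
force: [0.5, 1.1, -0.8]
grip_width: 0.0095
grasp_force: 25.0
```

>>> {"op": "jog_arm", "data": {"motion": [{"x": 0, "y": 0, "z": 0.2, "ax": 0, "ay": 0, "az": 0}, {"x": 0, "y": 0, "z": 0.2, "ax": 0, "ay": 0, "az": 0}, {"x": 0, "y": 0, "z": 0.2, "ax": 0, "ay": 0, "az": 0}, {"x": 0, "y": 0, "z": 0.1, "ax": 0, "ay": 0, "az": 0}, {"x": 0, "y": 0, "z": 0, "ax": 0, "ay": 0, "az": 0}]}}

```text
time_s: 9.85
tool_pos: [0.507, -0.3132, 0.0263]
tool_rot: [180.0, 0.1, 93.3]
force: [-0.4, -0.2, -1.3]
grip_width: 0.0097
grasp_force: 25.0
```

>>> {"op": "jog_arm", "data": {"motion": [{"x": 0, "y": 0, "z": 0.1, "ax": 0, "ay": 0, "az": 0}, {"x": 0, "y": 0, "z": 0.1, "ax": 0, "ay": 0, "az": 0}, {"x": 0, "y": 0, "z": 0.1, "ax": 0, "ay": 0, "az": 0}, {"x": 0, "y": 0, "z": 0, "ax": 0, "ay": 0, "az": 0}, {"x": 0, "y": 0, "z": 0, "ax": 0, "ay": 0, "az": 0}]}}

```text
time_s: 10.35
tool_pos: [0.5066, -0.3129, 0.0225]
tool_rot: [180.0, 0.0, 93.3]
force: [0.3, -0.2, -1.7]
grip_width: 0.0098
grasp_force: 25.0
```

>>> {"op": "jog_arm", "data": {"motion": [{"x": 0, "y": 0, "z": 0.1, "ax": 0, "ay": 0, "az": 0}, {"x": 0, "y": 0, "z": 0.1, "ax": 0, "ay": 0, "az": 0}, {"x": 0, "y": 0, "z": 0, "ax": 0, "ay": 0, "az": 0}, {"x": 0, "y": 0, "z": 0, "ax": 0, "ay": 0, "az": 0}, {"x": 0, "y": 0, "z": 0, "ax": 0, "ay": 0, "az": 0}]}}

```text
time_s: 10.85
tool_pos: [0.5067, -0.313, 0.0225]
tool_rot: [-180.0, 0.0, 93.3]
force: [-3.9, 2.8, 11.7]
grip_width: 0.0097
grasp_force: 25.0
```

>>> {"op": "jog_arm", "data": {"motion": [{"x": 0, "y": 0, "z": -0.15, "ax": 0, "ay": 0, "az": 0}, {"x": 0, "y": 0, "z": 0, "ax": 0, "ay": 0, "az": 0}, {"x": 0, "y": 0, "z": 0, "ax": 0, "ay": 0, "az": 0}, {"x": 0, "y": 0, "z": 0, "ax": 0, "ay": 0, "az": 0}, {"x": 0, "y": 0, "z": 0, "ax": 0, "ay": 0, "az": 0}], "claw": -0.2}}

```text
time_s: 11.35
tool_pos: [0.5065, -0.3128, 0.0218]
tool_rot: [-180.0, -0.0, 93.3]
force: [-0.5, -0.0, 0.7]
grip_width: 0.0333
grasp_force: 0.0
```

>>> {"op": "jog_arm", "data": {"motion": [{"x": 0, "y": 0, "z": -1, "ax": 0, "ay": 0, "az": 0}, {"x": 0, "y": 0, "z": -2, "ax": 0, "ay": 0, "az": 0}, {"x": 0, "y": 0, "z": -4, "ax": 0, "ay": 0, "az": 0}, {"x": 0, "y": 0, "z": -4, "ax": 0, "ay": 0, "az": 0}, {"x": 0, "y": 0, "z": -4, "ax": 0, "ay": 0, "az": 0}]}}

```text
time_s: 11.85
tool_pos: [0.5066, -0.3127, 0.1743]
tool_rot: [180.0, 0.0, 93.3]
force: [-0.0, -0.7, -0.9]
grip_width: 0.0351
grasp_force: 0.0
```

```bash
python3 - <<'E'
from h import *
env.read_camera("wrist")
o=env.get_obs(); print(o["time_s"],o["tool_pos"],o["tool_rot"])
plan(.44,.25,.21,66,16)
E
```

```text
11.9 [ 0.51018596 -0.31449122  0.18210475] [179.46298284   0.4283337   93.30312872]
0 {'x': 3.55, 'y': -0.23, 'z': -0.2, 'ax': 0.04, 'ay': 0.02, 'az': 1.71}
1 {'x': 3.54, 'y': -0.34, 'z': -0.2, 'ax': 0.04, 'ay': 0.02, 'az': 1.71}
2 {'x': 3.53, 'y': -0.44, 'z': -0.2, 'ax': 0.04, 'ay': 0.02, 'az': 1.71}
3 {'x': 3.51, 'y': -0.55, 'z': -0.2, 'ax': 0.04, 'ay': 0.02, 'az': 1.71}
4 {'x': 3.49, 'y': -0.65, 'z': -0.2, 'ax': 0.04, 'ay': 0.02, 'az': 1.71}
5 {'x': 3.47, 'y': -0.76, 'z': -0.2, 'ax': 0.04, 'ay': 0.02, 'az': 1.71}
6 {'x': 3.45, 'y': -0.86, 'z': -0.19, 'ax': 0.04, 'ay': 0.02, 'az': 1.71}
7 {'x': 3.42, 'y': -0.96, 'z': -0.19, 'ax': 0.04, 'ay': 0.02, 'az': 1.71}
8 {'x': 3.39, 'y': -1.06, 'z': -0.19, 'ax': 0.04, 'ay': 0.02, 'az': 1.71}
9 {'x': 3.36, 'y': -1.16, 'z': -0.19, 'ax': 0.04, 'ay': 0.02, 'az': 1.71}
10 {'x': 3.32, 'y': -1.26, 'z': -0.19, 'ax': 0.04, 'ay': 0.02, 'az': 1.71}
11 {'x': 3.28, 'y': -1.36, 'z': -0.18, 'ax': 0.04, 'ay': 0.02, 'az': 1.71}
12 {'x': 3.24, 'y': -1.46, 'z': -0.18, 'ax': 0.04, 'ay': 0.02, 'az': 1.71}
13 {'x': 3.2, 'y': -1.56, 'z': -0.18, 'ax': 0.04, 'ay': 0.02, 'az': 1.71}
14 {'x': 3.15, 'y': -1.65, 'z': -0.18, 'ax': 0.04, 'ay': 0.02, 'az': 1.71}
15 {'x': 3.1, 'y': -1.74, 'z': -0.18, 'ax': 0.04, 'ay': 0.02, 'az': 1.71}
```

>>> {"op": "jog_arm", "data": {"motion": [{"x": 3.6, "y": -0.2, "z": -0.2, "ax": 0, "ay": 0, "az": 1.7}, {"x": 3.6, "y": -0.3, "z": -0.2, "ax": 0, "ay": 0, "az": 1.7}, {"x": 3.6, "y": -0.4, "z": -0.2, "ax": 0, "ay": 0, "az": 1.7}, {"x": 3.5, "y": -0.6, "z": -0.2, "ax": 0, "ay": 0, "az": 1.7}, {"x": 3.5, "y": -0.7, "z": -0.2, "ax": 0, "ay": 0, "az": 1.7}], "claw": 0.2}}

```text
time_s: 12.4
tool_pos: [0.4847, -0.1331, 0.1827]
tool_rot: [180.0, 0.0, 84.7]
force: [0.4, 0.2, 0.1]
grip_width: 0.0518
grasp_force: 0.0
```

>>> {"op": "jog_arm", "data": {"motion": [{"x": 3.5, "y": -0.8, "z": -0.2, "ax": 0, "ay": 0, "az": 1.7}, {"x": 3.5, "y": -0.9, "z": -0.2, "ax": 0, "ay": 0, "az": 1.7}, {"x": 3.5, "y": -1.0, "z": -0.2, "ax": 0, "ay": 0, "az": 1.7}, {"x": 3.5, "y": -1.1, "z": -0.2, "ax": 0, "ay": 0, "az": 1.7}, {"x": 3.5, "y": -1.2, "z": -0.2, "ax": 0, "ay": 0, "az": 1.7}]}}

```text
time_s: 12.9
tool_pos: [0.4614, 0.0476, 0.1927]
tool_rot: [179.9, 0.0, 76.2]
force: [1.0, 0.7, 0.5]
grip_width: 0.0524
grasp_force: 0.0
```

>>> {"op": "jog_arm", "data": {"motion": [{"x": 3.4, "y": -1.3, "z": -0.2, "ax": 0, "ay": 0, "az": 1.7}, {"x": 3.4, "y": -1.4, "z": -0.2, "ax": 0, "ay": 0, "az": 1.7}, {"x": 3.4, "y": -1.5, "z": -0.2, "ax": 0, "ay": 0, "az": 1.7}, {"x": 3.3, "y": -1.7, "z": -0.2, "ax": 0, "ay": 0, "az": 1.7}, {"x": 3.3, "y": -1.8, "z": 0, "ax": 0, "ay": 0, "az": 1.7}]}}

```text
time_s: 13.4
tool_pos: [0.4375, 0.231, 0.201]
tool_rot: [179.9, -0.0, 67.7]
force: [0.3, -0.8, 0.3]
grip_width: 0.052
grasp_force: 0.0
```

>>> {"op": "jog_arm", "data": {"motion": [{"x": 2.0, "y": -2.3, "z": 0, "ax": 0, "ay": 0, "az": 1.8}, {"x": 0, "y": 0, "z": 0, "ax": 0, "ay": 0, "az": 0}, {"x": 0, "y": 0, "z": 0, "ax": 0, "ay": 0, "az": 0}, {"x": 0, "y": 0, "z": 0, "ax": 0, "ay": 0, "az": 0}, {"x": 0, "y": 0, "z": 0, "ax": 0, "ay": 0, "az": 0}]}}

```text
time_s: 13.9
tool_pos: [0.4245, 0.2553, 0.2]
tool_rot: [180.0, 0.0, 65.9]
force: [-0.2, -1.0, -0.1]
grip_width: 0.0522
grasp_force: 0.0
```

```bash
python3 - <<'E'
from h import *
p,im=snap('w5'); sc=env.read_camera("scene")[:,:,::-1]
u,v=proj(p,[.444,.302,.03])[0].astype(int); x,y=u-50,v-50; print(u,v,x,y)
a=cv2.resize(im[y:y+100,x:x+100,::-1],(500,500),interpolation=cv2.INTER_CUBIC); b=cv2.resize(sc[225:325,145:245],(300,300),interpolation=cv2.INTER_CUBIC)
cv2.imwrite("pics/c4.png",np.hstack([a,np.vstack([b,np.zeros((200,300,3),np.uint8)])]))
E
```

```text
13.9 [0.42454589 0.25529851 0.19999146] [1.79970653e+02 3.13010348e-02 6.58533309e+01] 0.05223176531947616
316 139 266 89
```

View pics/c4.png

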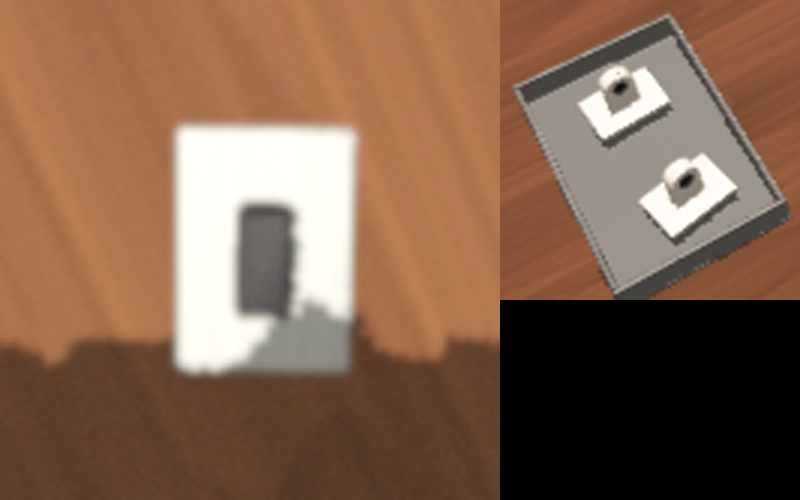

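Both brackets stand upright in the tray. The rectangular plug is under the camera, with flange corners in the crop at (174,125), (357,125), (353,373) and (174,374).

```bash
python3 - <<'E'
from h import *
np.set_printoptions(precision=4,suppress=True)
w=pickle.load(open("w5.pkl","rb"))
F=[[-.019,.026,.028],[.019,.026,.028],[.019,-.026,.028],[-.019,-.026,.028]]
f=np.array([[174,125],[357,125],[353,373],[174,374]])/5+[266,89]
r,e=fit([(w,F,f)],[.444,.302,-.41]); print(r,np.degrees(r[2]),e)
gt=np.array([[239,205],[293,205],[289,315],[239,315]])/5+[266,89]; print(np.mean([onz(w,*q,.062) for q in gt],0))
plan(r[0],r[1],.10,90+np.degrees(r[2]),5)
E
```

```text
[ 0.4465  0.3006 -0.4249] -24.34342068903636 0.6605271094698363
[0.4468 0.3011 0.062 ]
0 {'x': 1.0, 'y': 0.04, 'z': 2.0, 'az': 0.04}
1 {'x': 1.0, 'y': 0.04, 'z': 2.0, 'az': 0.04}
2 {'x': 1.0, 'y': 0.04, 'z': 2.0, 'az': 0.04}
3 {'x': 1.0, 'y': 0.04, 'z': 2.0, 'az': 0.04}
4 {'x': 1.0, 'y': 0.03, 'z': 2.0, 'az': 0.04}
```

>>> {"op": "jog_arm", "data": {"motion": [{"x": 2.5, "y": 0.1, "z": 2, "ax": 0, "ay": 0, "az": 0.2}, {"x": 2.5, "y": 0.1, "z": 3.6, "ax": 0, "ay": 0, "az": 0}, {"x": 0, "y": 0, "z": 4, "ax": 0, "ay": 0, "az": 0}, {"x": 0, "y": 0, "z": 4, "ax": 0, "ay": 0, "az": 0}, {"x": 0, "y": 0, "z": 2.6, "ax": 0, "ay": 0, "az": 0}]}}

```text
time_s: 14.5
tool_pos: [0.4451, 0.3001, 0.0349]
tool_rot: [-179.9, 0.2, 65.7]
force: [0.2, -0.1, -0.8]
grip_width: 0.052
grasp_force: 0.0
```

>>> {"op": "jog_arm", "data": {"motion": [{"x": 0, "y": 0, "z": 0, "ax": 0, "ay": 0, "az": 0}, {"x": 0, "y": 0, "z": 0, "ax": 0, "ay": 0, "az": 0}, {"x": 0, "y": 0, "z": 0, "ax": 0, "ay": 0, "az": 0}, {"x": 0, "y": 0, "z": 0, "ax": 0, "ay": 0, "az": 0}, {"x": 0, "y": 0, "z": 0, "ax": 0, "ay": 0, "az": 0}]}}

```text
time_s: 15.0
tool_pos: [0.4471, 0.3018, 0.0394]
tool_rot: [179.9, -0.1, 65.8]
force: [-0.2, 0.6, 0.1]
grip_width: 0.0524
grasp_force: 0.0
```

>>> {"op": "jog_arm", "data": {"motion": [{"x": 0, "y": 0, "z": 0.4, "ax": 0, "ay": 0, "az": 0}, {"x": 0, "y": 0, "z": 0, "ax": 0, "ay": 0, "az": 0}, {"x": 0, "y": 0, "z": 0, "ax": 0, "ay": 0, "az": 0}, {"x": 0, "y": 0, "z": 0, "ax": 0, "ay": 0, "az": 0}, {"x": 0, "y": 0, "z": 0, "ax": 0, "ay": 0, "az": 0}], "claw": -1, "squeeze": 40}}

```text
time_s: 15.5
tool_pos: [0.4461, 0.3016, 0.034]
tool_rot: [-180.0, 0.0, 65.8]
force: [0.8, 0.1, -0.6]
grip_width: 0.0201
grasp_force: 0.0
```

>>> {"op": "jog_arm", "data": {"motion": [{"x": 0, "y": 0, "z": 0, "ax": 0, "ay": 0, "az": 0}, {"x": 0, "y": 0, "z": 0, "ax": 0, "ay": 0, "az": 0}, {"x": 0, "y": 0, "z": 0, "ax": 0, "ay": 0, "az": 0}, {"x": 0, "y": 0, "z": 0, "ax": 0, "ay": 0, "az": 0}, {"x": 0, "y": 0, "z": 0, "ax": 0, "ay": 0, "az": 0}]}}

```text
time_s: 16.0
tool_pos: [0.446, 0.3015, 0.0339]
tool_rot: [-180.0, 0.0, 65.8]
force: [-0.3, -0.2, -0.1]
grip_width: 0.0114
grasp_force: 39.9
```

>>> {"op": "jog_arm", "data": {"motion": [{"x": 0, "y": 0, "z": -1, "ax": 0, "ay": 0, "az": 0}, {"x": 0, "y": 0, "z": -2.5, "ax": 0, "ay": 0, "az": 0}, {"x": 0, "y": 0, "z": -4, "ax": 0, "ay": 0, "az": 0}, {"x": 0, "y": 0, "z": -4, "ax": 0, "ay": 0, "az": 0}, {"x": 0, "y": 0, "z": -2, "ax": 0, "ay": 0, "az": 0}]}}

```text
time_s: 16.5
tool_pos: [0.447, 0.3028, 0.1729]
tool_rot: [179.8, -0.2, 65.8]
force: [1.0, 0.6, -2.9]
grip_width: 0.0116
grasp_force: 39.9
```

```bash
python3 - <<'E'
from h import *
o=env.get_obs(); print(o["tool_pos"],o["tool_rot"],o["grip_width"],o["force"])
plan(.5612,-.0540,o["tool_pos"][2],93.3,12)
E
```

```text
[0.44702527 0.30276758 0.17287822] [179.82281496  -0.1886093   65.81936603] 0.011568187929246942 [ 1.01433777  0.56582982 -2.85584705]
0 {'x': -2.32, 'y': 2.09, 'ax': 0.02, 'ay': -0.01, 'az': -2.29}
1 {'x': -2.4, 'y': 1.99, 'ax': 0.02, 'ay': -0.01, 'az': -2.29}
2 {'x': -2.48, 'y': 1.89, 'ax': 0.02, 'ay': -0.01, 'az': -2.29}
3 {'x': -2.56, 'y': 1.79, 'ax': 0.02, 'ay': -0.01, 'az': -2.29}
4 {'x': -2.62, 'y': 1.69, 'ax': 0.02, 'ay': -0.01, 'az': -2.29}
5 {'x': -2.69, 'y': 1.58, 'ax': 0.02, 'ay': -0.01, 'az': -2.29}
6 {'x': -2.75, 'y': 1.47, 'ax': 0.02, 'ay': -0.01, 'az': -2.29}
7 {'x': -2.81, 'y': 1.36, 'ax': 0.02, 'ay': -0.01, 'az': -2.29}
8 {'x': -2.86, 'y': 1.25, 'ax': 0.02, 'ay': -0.01, 'az': -2.29}
9 {'x': -2.91, 'y': 1.13, 'ax': 0.02, 'ay': -0.01, 'az': -2.29}
10 {'x': -2.95, 'y': 1.02, 'ax': 0.02, 'ay': -0.01, 'az': -2.29}
11 {'x': -2.99, 'y': 0.9, 'ax': 0.02, 'ay': -0.01, 'az': -2.29}
```

>>> {"op": "jog_arm", "data": {"motion": [{"x": -2.3, "y": 2.1, "z": 0, "ax": 0, "ay": 0, "az": -2.3}, {"x": -2.4, "y": 2.0, "z": 0, "ax": 0, "ay": 0, "az": -2.3}, {"x": -2.5, "y": 1.9, "z": 0, "ax": 0, "ay": 0, "az": -2.3}, {"x": -2.6, "y": 1.8, "z": 0, "ax": 0, "ay": 0, "az": -2.3}, {"x": -2.6, "y": 1.7, "z": 0, "ax": 0, "ay": 0, "az": -2.3}]}}

```text
time_s: 17.0
tool_pos: [0.494, 0.1512, 0.1695]
tool_rot: [180.0, 0.0, 77.4]
force: [1.1, -0.0, -2.8]
grip_width: 0.0117
grasp_force: 39.9
```

>>> {"op": "jog_arm", "data": {"motion": [{"x": -2.7, "y": 1.6, "z": 0, "ax": 0, "ay": 0, "az": -2.3}, {"x": -2.7, "y": 1.5, "z": 0, "ax": 0, "ay": 0, "az": -2.3}, {"x": -2.8, "y": 1.4, "z": 0, "ax": 0, "ay": 0, "az": -2.3}, {"x": -2.9, "y": 1.2, "z": 0, "ax": 0, "ay": 0, "az": -2.3}, {"x": -2.9, "y": 1.1, "z": 0, "ax": 0, "ay": 0, "az": -2.3}]}}

```text
time_s: 17.5
tool_pos: [0.5417, 0.0027, 0.1695]
tool_rot: [180.0, 0.0, 88.9]
force: [0.5, -0.1, -2.6]
grip_width: 0.0121
grasp_force: 39.9
```

>>> {"op": "jog_arm", "data": {"motion": [{"x": -3.0, "y": 1.0, "z": 0, "ax": 0, "ay": 0, "az": -2.3}, {"x": -3.0, "y": 0.9, "z": 0, "ax": 0, "ay": 0, "az": -2.2}, {"x": 0, "y": 0, "z": 0, "ax": 0, "ay": 0, "az": 0}, {"x": 0, "y": 0, "z": 0, "ax": 0, "ay": 0, "az": 0}, {"x": 0, "y": 0, "z": 0, "ax": 0, "ay": 0, "az": 0}]}}

```text
time_s: 18.0
tool_pos: [0.5604, -0.0545, 0.1693]
tool_rot: [-180.0, -0.0, 93.4]
force: [-0.5, 0.7, -1.6]
grip_width: 0.0118
grasp_force: 39.9
```

```bash
python3 - <<'E'
from h import *
o=env.get_obs(); print(o["tool_pos"],o["tool_rot"],o["grip_width"],o["force"])
plan(.5612,-.0538,.085,93.3,1)
E
```

```text
[ 0.56035767 -0.05449958  0.16927626] [-1.79994657e+02 -3.48131659e-02  9.33725877e+01] 0.011830655309282468 [-0.53063441  0.6548283  -1.553315  ]
0 {'x': 0.06, 'y': 0.09, 'z': 8.43, 'ax': -0.01, 'ay': -0.03, 'az': 0.07}
```

>>> {"op": "jog_arm", "data": {"motion": [{"x": 0, "y": 0.1, "z": 2, "ax": 0, "ay": 0, "az": 0}, {"x": 0, "y": 0, "z": 2.5, "ax": 0, "ay": 0, "az": 0}, {"x": 0, "y": 0, "z": 2.4, "ax": 0, "ay": 0, "az": 0}, {"x": 0, "y": 0, "z": 1, "ax": 0, "ay": 0, "az": 0}, {"x": 0, "y": 0, "z": 0, "ax": 0, "ay": 0, "az": 0}]}}

```text
time_s: 18.5
tool_pos: [0.5604, -0.0548, 0.089]
tool_rot: [-179.8, -0.0, 93.4]
force: [-0.5, 0.2, -2.9]
grip_width: 0.0117
grasp_force: 39.9
```

>>> {"op": "jog_arm", "data": {"motion": [{"x": 0, "y": 0, "z": 0, "ax": 0, "ay": 0, "az": 0}, {"x": 0, "y": 0, "z": 0, "ax": 0, "ay": 0, "az": 0}, {"x": 0, "y": 0, "z": 0, "ax": 0, "ay": 0, "az": 0}, {"x": 0, "y": 0, "z": 0, "ax": 0, "ay": 0, "az": 0}, {"x": 0, "y": 0, "z": 0, "ax": 0, "ay": 0, "az": 0}]}}

```text
time_s: 19.0
tool_pos: [0.5619, -0.056, 0.0904]
tool_rot: [180.0, 0.0, 93.3]
force: [0.4, 0.3, -1.7]
grip_width: 0.0118
grasp_force: 39.9
```

>>> {"op": "jog_arm", "data": {"motion": [{"x": 0.1, "y": -0.05, "z": 0.5, "ax": 0, "ay": 0, "az": 0}, {"x": 0.1, "y": 0, "z": 0.4, "ax": 0, "ay": 0, "az": 0}, {"x": 0, "y": 0, "z": 0.4, "ax": 0, "ay": 0, "az": 0}, {"x": 0, "y": 0, "z": 0, "ax": 0, "ay": 0, "az": 0}, {"x": 0, "y": 0, "z": 0, "ax": 0, "ay": 0, "az": 0}]}}

```text
time_s: 19.5
tool_pos: [0.5609, -0.0539, 0.0768]
tool_rot: [-180.0, -0.0, 93.3]
force: [-0.2, -0.8, -2.1]
grip_width: 0.0118
grasp_force: 39.9
```

>>> {"op": "jog_arm", "data": {"motion": [{"x": 0, "y": 0, "z": 0.1, "ax": 0, "ay": 0, "az": 0}, {"x": 0, "y": 0, "z": 0.1, "ax": 0, "ay": 0, "az": 0}, {"x": 0, "y": 0, "z": 0.1, "ax": 0, "ay": 0, "az": 0}, {"x": 0, "y": 0, "z": 0, "ax": 0, "ay": 0, "az": 0}, {"x": 0, "y": 0, "z": 0, "ax": 0, "ay": 0, "az": 0}]}}

```text
time_s: 20.0
tool_pos: [0.561, -0.054, 0.074]
tool_rot: [-180.0, 0.0, 93.3]
force: [0.2, 0.1, -2.3]
grip_width: 0.0115
grasp_force: 39.9
```

>>> {"op": "jog_arm", "data": {"motion": [{"x": 0, "y": 0, "z": 0.15, "ax": 0, "ay": 0, "az": 0}, {"x": 0, "y": 0, "z": 0.15, "ax": 0, "ay": 0, "az": 0}, {"x": 0, "y": 0, "z": 0.1, "ax": 0, "ay": 0, "az": 0}, {"x": 0, "y": 0, "z": 0, "ax": 0, "ay": 0, "az": 0}, {"x": 0, "y": 0, "z": 0, "ax": 0, "ay": 0, "az": 0}]}}

```text
time_s: 20.5
tool_pos: [0.561, -0.0539, 0.07]
tool_rot: [-180.0, 0.0, 93.3]
force: [0.5, 0.3, -1.4]
grip_width: 0.0119
grasp_force: 39.9
```

>>> {"op": "jog_arm", "data": {"motion": [{"x": 0, "y": 0, "z": 0.2, "ax": 0, "ay": 0, "az": 0}, {"x": 0, "y": 0, "z": 0.2, "ax": 0, "ay": 0, "az": 0}, {"x": 0, "y": 0, "z": 0.2, "ax": 0, "ay": 0, "az": 0}, {"x": 0, "y": 0, "z": 0.2, "ax": 0, "ay": 0, "az": 0}, {"x": 0, "y": 0, "z": 0, "ax": 0, "ay": 0, "az": 0}]}}

```text
time_s: 21.0
tool_pos: [0.5608, -0.0539, 0.0616]
tool_rot: [-180.0, -0.0, 93.3]
force: [0.2, -0.4, -1.3]
grip_width: 0.0116
grasp_force: 39.9
```

>>> {"op": "jog_arm", "data": {"motion": [{"x": 0, "y": 0, "z": 0.2, "ax": 0, "ay": 0, "az": 0}, {"x": 0, "y": 0, "z": 0.2, "ax": 0, "ay": 0, "az": 0}, {"x": 0, "y": 0, "z": 0.2, "ax": 0, "ay": 0, "az": 0}, {"x": 0, "y": 0, "z": 0.2, "ax": 0, "ay": 0, "az": 0}, {"x": 0, "y": 0, "z": 0, "ax": 0, "ay": 0, "az": 0}]}}

```text
time_s: 21.5
tool_pos: [0.5608, -0.054, 0.0537]
tool_rot: [-180.0, -0.0, 93.3]
force: [-0.5, 0.3, -1.6]
grip_width: 0.012
grasp_force: 39.9
```

>>> {"op": "jog_arm", "data": {"motion": [{"x": 0, "y": 0, "z": 0.1, "ax": 0, "ay": 0, "az": 0}, {"x": 0, "y": 0, "z": 0.1, "ax": 0, "ay": 0, "az": 0}, {"x": 0, "y": 0, "z": 0.1, "ax": 0, "ay": 0, "az": 0}, {"x": 0, "y": 0, "z": 0, "ax": 0, "ay": 0, "az": 0}, {"x": 0, "y": 0, "z": 0, "ax": 0, "ay": 0, "az": 0}]}}

```text
time_s: 22.0
tool_pos: [0.5611, -0.054, 0.0519]
tool_rot: [-180.0, 0.0, 93.3]
force: [-3.3, 1.0, 6.6]
grip_width: 0.0118
grasp_force: 39.9
```

>>> {"op": "jog_arm", "data": {"motion": [{"x": 0, "y": 0, "z": -0.1, "ax": 0, "ay": 0, "az": 0}, {"x": 0, "y": 0, "z": 0, "ax": 0, "ay": 0, "az": 0}, {"x": 0, "y": 0, "z": 0, "ax": 0, "ay": 0, "az": 0}, {"x": 0, "y": 0, "z": 0, "ax": 0, "ay": 0, "az": 0}, {"x": 0, "y": 0, "z": 0, "ax": 0, "ay": 0, "az": 0}], "claw": -0.1}}

```text
time_s: 22.5
tool_pos: [0.5611, -0.054, 0.052]
tool_rot: [180.0, 0.0, 93.3]
force: [-0.3, 0.8, -0.8]
grip_width: 0.0377
grasp_force: 0.0
```

>>> {"op": "jog_arm", "data": {"motion": [{"x": 0, "y": 0, "z": -1, "ax": 0, "ay": 0, "az": 0}, {"x": 0, "y": 0, "z": -3, "ax": 0, "ay": 0, "az": 0}, {"x": 0, "y": 0, "z": -3, "ax": 0, "ay": 0, "az": 0}, {"x": 2, "y": 0, "z": 0, "ax": 0, "ay": 0, "az": 0}, {"x": 4, "y": 0, "z": 0, "ax": 0, "ay": 0, "az": 0}]}}

```text
time_s: 23.0
tool_pos: [0.5591, 0.0025, 0.1237]
tool_rot: [179.8, 0.1, 92.9]
force: [0.7, 0.8, -0.4]
grip_width: 0.0394
grasp_force: 0.0
```

>>> {"op": "jog_arm", "data": {"motion": [{"x": 4, "y": 0, "z": 0, "ax": 0, "ay": 0, "az": 0}, {"x": 1, "y": 0, "z": 0, "ax": 0, "ay": 0, "az": 0}, {"x": 0, "y": 0, "z": 2, "ax": 0, "ay": 0, "az": 0}, {"x": 0, "y": 0, "z": 2, "ax": 0, "ay": 0, "az": 0}, {"x": 0, "y": 0, "z": 1.7, "ax": 0, "ay": 0, "az": 0}]}}

```text
time_s: 23.5
tool_pos: [0.5548, 0.0554, 0.0646]
tool_rot: [180.0, 0.0, 93.3]
force: [-0.5, -0.2, -0.4]
grip_width: 0.0392
grasp_force: 0.0
```

>>> {"op": "jog_arm", "data": {"motion": [{"x": 0, "y": 0, "z": 0, "ax": 0, "ay": 0, "az": 0}, {"x": 0, "y": 0, "z": 0, "ax": 0, "ay": 0, "az": 0}, {"x": 0, "y": 0, "z": 0, "ax": 0, "ay": 0, "az": 0}, {"x": 0, "y": 0, "z": 0, "ax": 0, "ay": 0, "az": 0}, {"x": 0, "y": 0, "z": 0, "ax": 0, "ay": 0, "az": 0}]}}

```text
time_s: 24.0
tool_pos: [0.5552, 0.0558, 0.0657]
tool_rot: [179.9, 0.0, 93.3]
force: [0.0, -0.2, -0.2]
grip_width: 0.0392
grasp_force: 0.0
```

>>> {"op": "jog_arm", "data": {"motion": [{"x": 0, "y": 0, "z": 0.2, "ax": 0, "ay": 0, "az": 0}, {"x": 0, "y": 0, "z": 0, "ax": 0, "ay": 0, "az": 0}, {"x": 0, "y": 0, "z": 0, "ax": 0, "ay": 0, "az": 0}, {"x": 0, "y": 0, "z": 0, "ax": 0, "ay": 0, "az": 0}, {"x": 0, "y": 0, "z": 0, "ax": 0, "ay": 0, "az": 0}], "claw": -1, "squeeze": 30}}

```text
time_s: 24.5
tool_pos: [0.5537, 0.0558, 0.0629]
tool_rot: [-179.9, 0.0, 93.3]
force: [-4.1, -0.5, 2.7]
grip_width: 0.013
grasp_force: 30.0
```

>>> {"op": "jog_arm", "data": {"motion": [{"x": 0, "y": 0, "z": 0, "ax": 0, "ay": 0, "az": 0}, {"x": 0, "y": 0, "z": 0, "ax": 0, "ay": 0, "az": 0}, {"x": 0, "y": 0, "z": 0, "ax": 0, "ay": 0, "az": 0}, {"x": -0.5, "y": 0, "z": 0, "ax": 0, "ay": 0, "az": 0}, {"x": -0.8, "y": 0, "z": 0, "ax": 0, "ay": 0, "az": 0}]}}

```text
time_s: 25.0
tool_pos: [0.5544, 0.0447, 0.0629]
tool_rot: [-179.9, -0.1, 93.4]
force: [-4.6, 1.1, 3.9]
grip_width: 0.0131
grasp_force: 30.0
```

>>> {"op": "jog_arm", "data": {"motion": [{"x": -0.8, "y": 0, "z": 0, "ax": 0, "ay": 0, "az": 0}, {"x": -0.8, "y": 0, "z": 0, "ax": 0, "ay": 0, "az": 0}, {"x": -0.8, "y": 0, "z": 0, "ax": 0, "ay": 0, "az": 0}, {"x": -0.4, "y": 0, "z": 0, "ax": 0, "ay": 0, "az": 0}, {"x": 0, "y": 0, "z": 0, "ax": 0, "ay": 0, "az": 0}]}}

```text
time_s: 25.5
tool_pos: [0.5561, 0.0144, 0.0629]
tool_rot: [-179.9, 0.0, 93.3]
force: [-5.4, -0.7, 4.1]
grip_width: 0.0132
grasp_force: 30.0
```

>>> {"op": "jog_arm", "data": {"motion": [{"x": -0.3, "y": 0, "z": 0, "ax": 0, "ay": 0, "az": 0}, {"x": -0.2, "y": 0, "z": 0, "ax": 0, "ay": 0, "az": 0}, {"x": -0.1, "y": 0, "z": 0, "ax": 0, "ay": 0, "az": 0}, {"x": 0, "y": 0, "z": 0, "ax": 0, "ay": 0, "az": 0}, {"x": 0, "y": 0, "z": 0, "ax": 0, "ay": 0, "az": 0}]}}

```text
time_s: 26.0
tool_pos: [0.5563, 0.0108, 0.0629]
tool_rot: [-179.9, -0.1, 93.4]
force: [-6.0, 2.7, 4.1]
grip_width: 0.0132
grasp_force: 30.0
```

>>> {"op": "jog_arm", "data": {"motion": [{"x": 0, "y": 0, "z": 0, "ax": 0, "ay": 0, "az": 0}, {"x": 0, "y": 0, "z": 0, "ax": 0, "ay": 0, "az": 0}, {"x": 0, "y": 0, "z": 0, "ax": 0, "ay": 0, "az": 0}, {"x": 0, "y": 0, "z": 0, "ax": 0, "ay": 0, "az": 0}, {"x": 0, "y": 0, "z": -1, "ax": 0, "ay": 0, "az": 0}], "claw": -0.1}}

```text
time_s: 26.5
tool_pos: [0.5566, 0.0086, 0.0723]
tool_rot: [-179.9, -0.0, 93.3]
force: [1.2, 0.5, 0.7]
grip_width: 0.0377
grasp_force: 0.0
```

>>> {"op": "jog_arm", "data": {"motion": [{"x": 0, "y": 0, "z": -3, "ax": 0, "ay": 0, "az": 0}, {"x": 0, "y": 0, "z": -4, "ax": 0, "ay": 0, "az": 0}, {"x": 0, "y": 0, "z": -4, "ax": 0, "ay": 0, "az": 0}, {"x": 0, "y": 0, "z": -2, "ax": 0, "ay": 0, "az": 0}, {"x": 0, "y": 0, "z": 0, "ax": 0, "ay": 0, "az": 0}]}}

```text
time_s: 27.0
tool_pos: [0.5598, 0.0094, 0.2073]
tool_rot: [179.6, 0.1, 93.3]
force: [0.2, 0.2, -0.2]
grip_width: 0.0391
grasp_force: 0.0
```

>>> {"op": "jog_arm", "data": {"motion": [{"x": -2, "y": 0, "z": 0, "ax": 0, "ay": 0, "az": 0}, {"x": -1, "y": 0, "z": 0, "ax": 0, "ay": 0, "az": 0}, {"x": 0, "y": 0, "z": 0, "ax": 0, "ay": 0, "az": 0}, {"x": 0, "y": 0, "z": 0, "ax": 0, "ay": 0, "az": 0}, {"x": 0, "y": 0, "z": 0, "ax": 0, "ay": 0, "az": 0}]}}

```text
time_s: 27.5
tool_pos: [0.5589, -0.02, 0.2027]
tool_rot: [-180.0, -0.0, 93.4]
force: [0.2, -0.1, 0.9]
grip_width: 0.0388
grasp_force: 0.0
```

```bash
python3 - <<'E'
from h import *
p,im=snap('w6'); sc=env.read_camera("scene")[:,:,::-1]
print("post shut/plug grip",proj(p,[[.5574,.0106,.088],[.5612,-.0543,.08]]))
a=cv2.resize(im[60:260,240:400,::-1],(480,600),interpolation=cv2.INTER_CUBIC); b=cv2.resize(sc[225:325,145:245],(300,300),interpolation=cv2.INTER_CUBIC)
cv2.imwrite("pics/c5.png",np.hstack([a,np.vstack([b,cv2.resize(sc[90:250,260:460],(300,300))])]))
E
```

```text
27.5 [ 0.55889972 -0.01995783  0.20269569] [-1.79968884e+02 -4.42551012e-02  9.33513997e+01] 0.038803606490333646
post shut/plug grip [[318.00678278 165.07436072]
 [318.0324199  227.9933746 ]]
```

View pics/c5.png

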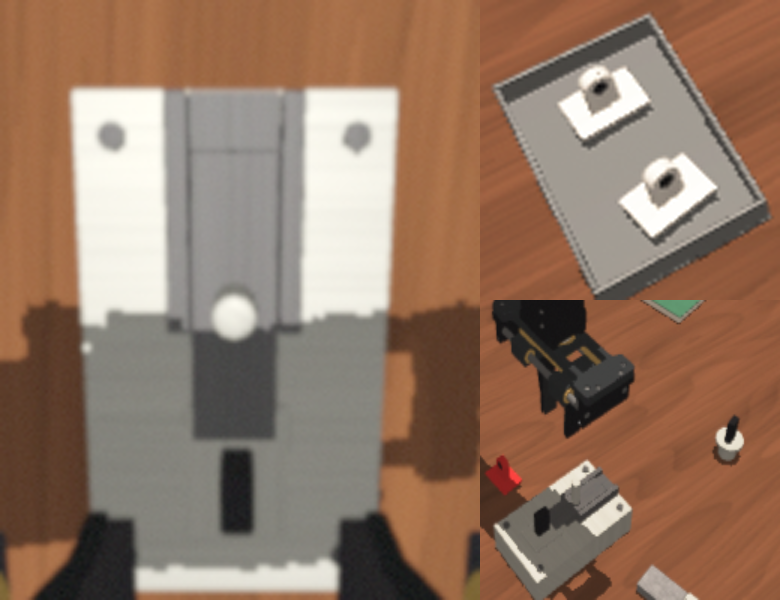

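The post top is at (318,165.7), and fully shut predicts (318,165.1). The plug sits in the cavity under the bar end, both brackets stand in the tray, and the gripper is clear of everything.

```bash
python3 -c "
from cell import env
print(env.sign_off())"
```

```text
the job is handed in; nothing more can be done
None
```

The job is handed in, with no verdict returned: the bracket stands in the tray beside the finished one, the rectangular plug is fully home in the cavity, and the retainer bar is shut over it, at about 27.5 s of the 72 s allowed.

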